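# Stop the carving board rocking

## Robot

A 7-joint arm with a two-finger parallel gripper is mounted at the origin on the work surface. World frame = base frame: x ahead of the robot, y to its left, z up, the work surface at z = 0. Lengths are in m, angles in rad, forces in N, time in s.
With the tool pointing down it reaches from about 0.35 to 0.9 m from the base axis. Payload 8.1 kg.
Tool frame: the origin (TCP) lies on the centre line of the jaws, within the pads' length; the fingertips stand arm.tips_ahead ahead of it and the grasp point (between the pads) lies 8 mm behind it (arm.tips_ahead is the distance from the TCP to the fingertips, in m); z points along the fingers, y is the direction in which the jaws open and shut (so a half turn about z gives the same grasp; the last joint's range is limited). The gripper opens to 92 mm and grips with 3 to 60 N. Pads are 19 mm wide; open, the fingers measure 130 mm over their backs; the gripper's body (75 mm by 190 mm) begins 47 mm behind the grasp point.
Start: joints at [1.146, 0.434, 0.025, 1.573, -0.012, 1.134, -0.075], TCP at [0.198, -0.593, 0.238] pointing down, gripper open.
Joint ranges: [-2.62, 2.62], [-0.44, 2.09], [-1.27, 1.32], [0.08, 2.57], [-1.32, 4.46], [0.12, 2], [-2.74, 2.74]. Speed limits (rad/s): [2.22, 2.22, 3.01, 3.01, 3.14, 3.14, 3.14].

## Interface

Orientations are given as a rotation vector (axis times angle).
In Python, from cell import arm gives the robot as it stands. The module is installed in compiled form; this text tells all that it offers.
- The arm moves only by the tool jog_arm, never from a script. Its argument "moves" is a list of rows, each an object with "twist": the turn, a rotation vector about the tool's x, y, z in units of 10 degrees (1.0 is 10 degrees), a list of three; "xyz": the shift along the tool's x, y, z in units of 60 mm (1.0 is 60 mm), a list of three; "grip": the closure, from -1 (fully open) to 1 (shut). A call has 1 to 5 rows; each row is the pose to reach, as a shift and turn from the pose commanded when the call began, along the tool's axes at that moment; what a row does not reach only later rows make up. A row lasts 1/8 s, in which the tool goes at most 62.5 mm and 10.7 degrees, less where a joint would pass 70% of its speed; a pose out of reach is approached as far as the arm can. A call with a gripper value outside its range is refused whole. The fingers move at their own pace and stop on an object; "force" is the grip in N (left out, the last holds). Time passes only in rows, so rows that repeat a pose let the fingers close. It gives the time, the measured TCP pose, the force and the opening at its end, in the units of the state.
- arm.observe(): the state, without advancing time (a new reading comes with each control period).
- arm.get_image(name): name is "side" or "top"; returns the picture (420x560x3 uint8, blue, green, red); there is no depth.
- arm.camera_params(name): a dict with "mtx" (3x3 intrinsics, pixels), "k1" (the pictures are not rectified: a ray, as slopes to the right and down, at radius r is drawn at 1 + k1 r^2 times it, then the intrinsics apply), "T" (4x4, takes a point from camera to world coordinates). Camera axes: x right, y down, z forward; pixel columns grow to the right and rows downward; lengths in m; the calibration is good to about 2 mm. A picture is of the moment at which its call begins. camera_params takes no time and is no camera call.
- arm.sign_off(): hands the job in, once; it reports no verdict.
The state is a dict: "clock": time; "joints": joint angles; "dq": joint speeds; "joint_efforts": joint torques, N m; "position": TCP position; "ee_rot": TCP orientation; "force": force on the tool from outside, world axes, zero at the start; "ft_torque": the same for the moment, N m; "width": opening from 0.0 (shut) to 1.0 (fully open).
Only numpy, scipy, OpenCV 4.12 (cv2) and the standard library are available. Lean on these libraries where they do the work, as an engineer would, in place of code of your own. Each camera call takes 0.05 s, during which the arm holds its last target. There are 200 camera calls.

## Task

One of the four corners of the carving board (the sticking-out ends of its two bearers) rocks. Press down on the corners with a fingertip to find the one that gives, let it come up, and push that corner's wedge straight in from its thick end until it is tight; then press the same corner once more to make sure that it stands firm. Do it all by pressing and pushing: do not lift any wedge, leave the other three wedges and the things on the bench as they are, and finish with the hand clear.

Things in the scene. Friction and masses are not known exactly. Their poses are not given: they have to be found in the camera images.
- board: carving board: wooden plate 220 mm (x) by 180 (y) by 18, top 51 mm above the bench, an octagonal carved panel on it up to 65 mm. Under it two cross bearers, near and far; their four ends stick out 65 mm left and right: its corners. A screw from below holds its middle on a springy washer: it can only tip. Origin: on that screw, 33 mm above the bench; x from near bearer to far, y left, z up. Level at rest.
- ear_near_left: left end of the near bearer, a corner of the board: bare flat wood, 36 mm (x) by 65 mm (y), top 33 mm and underside 13 mm above the bench. Origin: centre of its top; axes as the board's. A firm corner gives under 1 mm when pressed. The rocking one has 5 mm of air over its wedge: 5 N takes it down those 5 mm, and it springs back level when let go.
- ear_near_right: right end of the near bearer, a corner of the board: bare flat wood, 36 mm (x) by 65 mm (y), top 33 mm and underside 13 mm above the bench. Origin: centre of its top; axes as the board's. A firm corner gives under 1 mm when pressed. The rocking one has 5 mm of air over its wedge: 5 N takes it down those 5 mm, and it springs back level when let go.
- ear_far_left: left end of the far bearer, a corner of the board: bare flat wood, 36 mm (x) by 65 mm (y), top 33 mm and underside 13 mm above the bench. Origin: centre of its top; axes as the board's. A firm corner gives under 1 mm when pressed. The rocking one has 5 mm of air over its wedge: 5 N takes it down those 5 mm, and it springs back level when let go.
- ear_far_right: right end of the far bearer, a corner of the board: bare flat wood, 36 mm (x) by 65 mm (y), top 33 mm and underside 13 mm above the bench. Origin: centre of its top; axes as the board's. A firm corner gives under 1 mm when pressed. The rocking one has 5 mm of air over its wedge: 5 N takes it down those 5 mm, and it springs back level when let go.
- wedge_1: one of 4 loose wooden wedges flat on the bench, one under each corner (the number does not tell which). 30 mm wide, 67 to 82 long, top rising 1 in 5. Its +x points as the board's (within 0.05 rad) to the thin end under the corner; the thick end, 16 to 23 high, sticks out 35 to 50 mm towards the robot, which does not tell if it is tight. Origin: underside, below the corner's front edge at the start.
- wedge_1_butt (a point): centre of the upright end face of wedge_1's thick end, towards the robot, 8 to 12 mm above the bench: the face to push, 30 mm wide, along +x. If its corner is the rocking one, the wedge slides easily for 25 mm and then jams tight under the corner, about 18 mm still sticking out, and stays there.
- wedge_2: one of 4 loose wooden wedges flat on the bench, one under each corner (the number does not tell which). 30 mm wide, 67 to 82 long, top rising 1 in 5. Its +x points as the board's (within 0.05 rad) to the thin end under the corner; the thick end, 16 to 23 high, sticks out 35 to 50 mm towards the robot, which does not tell if it is tight. Origin: underside, below the corner's front edge at the start.
- wedge_2_butt (a point): centre of the upright end face of wedge_2's thick end, towards the robot, 8 to 12 mm above the bench: the face to push, 30 mm wide, along +x. If its corner is the rocking one, the wedge slides easily for 25 mm and then jams tight under the corner, about 18 mm still sticking out, and stays there.
- wedge_3: one of 4 loose wooden wedges flat on the bench, one under each corner (the number does not tell which). 30 mm wide, 67 to 82 long, top rising 1 in 5. Its +x points as the board's (within 0.05 rad) to the thin end under the corner; the thick end, 16 to 23 high, sticks out 35 to 50 mm towards the robot, which does not tell if it is tight. Origin: underside, below the corner's front edge at the start.
- wedge_3_butt (a point): centre of the upright end face of wedge_3's thick end, towards the robot, 8 to 12 mm above the bench: the face to push, 30 mm wide, along +x. If its corner is the rocking one, the wedge slides easily for 25 mm and then jams tight under the corner, about 18 mm still sticking out, and stays there.
- wedge_4: one of 4 loose wooden wedges flat on the bench, one under each corner (the number does not tell which). 30 mm wide, 67 to 82 long, top rising 1 in 5. Its +x points as the board's (within 0.05 rad) to the thin end under the corner; the thick end, 16 to 23 high, sticks out 35 to 50 mm towards the robot, which does not tell if it is tight. Origin: underside, below the corner's front edge at the start.
- wedge_4_butt (a point): centre of the upright end face of wedge_4's thick end, towards the robot, 8 to 12 mm above the bench: the face to push, 30 mm wide, along +x. If its corner is the rocking one, the wedge slides easily for 25 mm and then jams tight under the corner, about 18 mm still sticking out, and stays there.
- sanding_block: cork sanding block, 35 x 70 x 28 mm, on the bench in front of the board. Origin: centre of its underside. A bystander.
- finial: small turned wooden finial standing upright to the left of the board, 90 mm tall, 42 mm across its foot. Origin: centre of its underside. A bystander.
- glue_bottle: yellow glue bottle standing to the right of the board, 150 mm tall, 54 mm across. Origin: centre of its underside. A bystander.
- spoon: wooden spoon, 260 mm long, lying behind the board (on the side away from the robot). Origin: under it. A bystander.
- spatula: wooden spatula, 270 mm long, lying at the right of the bench. Origin: under it. A bystander.
- oilstone: oilstone in a wooden case, 65 x 190 x 38 mm, at the left of the bench. Origin: centre of its underside. A bystander.
- mallet: carver's round mallet standing on its head at the right of the bench, 245 mm tall, 92 mm across. Origin: centre of its underside. A bystander.
- bowl: small wooden bowl, 110 mm across, 50 mm tall, at the left of the bench. Origin: centre of its underside. A bystander.
Mind the look-alikes: they are no part of the job. What is shaped like the wedge_1 but red or turquoise is not meant. Leave any blue look-alike of the wedge_3 alone.

How it is judged:
On the way, in this order (a step that is already met when the one before it is completed fails the run):
1. the rocking corner is pressed down with the fingers, and the board tips (by more than 0.02 rad) (angle between board's own z axis and vertical above 0.02 rad and contact force between the fingers and board above 1.5 N), for 0.05 s.
2. the board is level again and the wedge of the rocking corner is in to within about 4 mm of its tight place (angle between board's own z axis and vertical below 0.01 rad and (horizontal distance between any of wedge_1_butt, wedge_2_butt, wedge_3_butt, wedge_4_butt and ear_near_left below 0.04 m or horizontal distance between any of wedge_1_butt, wedge_2_butt, wedge_3_butt, wedge_4_butt and ear_near_right below 0.04 m or horizontal distance between any of wedge_1_butt, wedge_2_butt, wedge_3_butt, wedge_4_butt and ear_far_left below 0.04 m or horizontal distance between any of wedge_1_butt, wedge_2_butt, wedge_3_butt, wedge_4_butt and ear_far_right below 0.04 m)), for 0.1 s.
3. that same corner is pressed again with more than 4 N and the board does not tip (less than 0.01 rad) (angle between board's own z axis and vertical below 0.01 rad and ((contact force between the fingers and ear_near_left above 4 N and horizontal distance between any of wedge_1_butt, wedge_2_butt, wedge_3_butt, wedge_4_butt and ear_near_left below 0.04 m) or (contact force between the fingers and ear_near_right above 4 N and horizontal distance between any of wedge_1_butt, wedge_2_butt, wedge_3_butt, wedge_4_butt and ear_near_right below 0.04 m) or (contact force between the fingers and ear_far_left above 4 N and horizontal distance between any of wedge_1_butt, wedge_2_butt, wedge_3_butt, wedge_4_butt and ear_far_left below 0.04 m) or (contact force between the fingers and ear_far_right above 4 N and horizontal distance between any of wedge_1_butt, wedge_2_butt, wedge_3_butt, wedge_4_butt and ear_far_right below 0.04 m))), for 0.1 s.
At the end, for the whole second after the job is handed in: The wedge of the corner that rocked is in to within about 4 mm of tight (middle of its thick end's face under 40 mm from the corner's middle, seen from above); the board is level within 0.01 rad; all wedges lie flat at rest on the bench, and no second wedge has moved 10 mm (all of step 2 and not (distance of each of wedge_1, wedge_2 from where it was at the start of the episode above 0.01 m or distance of each of wedge_1, wedge_3 from where it was at the start of the episode above 0.01 m or distance of each of wedge_1, wedge_4 from where it was at the start of the episode above 0.01 m or distance of each of wedge_2, wedge_3 from where it was at the start of the episode above 0.01 m or distance of each of wedge_2, wedge_4 from where it was at the start of the episode above 0.01 m or distance of each of wedge_3, wedge_4 from where it was at the start of the episode above 0.01 m) and height (world z) of each of wedge_1, wedge_2, wedge_3, wedge_4 below 0.004 m and angle between each of wedge_1, wedge_2, wedge_3, wedge_4's own z axis and vertical below 0.06 rad and linear speed of each of wedge_1, wedge_2, wedge_3, wedge_4 below 0.01 m/s); the robot touches nothing.
It fails at once if a wedge is lifted off the bench (more than 10 mm) (height (world z) of any of wedge_1, wedge_2, wedge_3, wedge_4 above 0.01 m).
It fails at once if a second wedge is shifted as well (two of them by more than 15 mm) (distance of each of wedge_1, wedge_2 from where it was at the start of the episode above 0.015 m or distance of each of wedge_1, wedge_3 from where it was at the start of the episode above 0.015 m or distance of each of wedge_1, wedge_4 from where it was at the start of the episode above 0.015 m or distance of each of wedge_2, wedge_3 from where it was at the start of the episode above 0.015 m or distance of each of wedge_2, wedge_4 from where it was at the start of the episode above 0.015 m or distance of each of wedge_3, wedge_4 from where it was at the start of the episode above 0.015 m).
It fails at once if a bystander is moved by more than 30 mm (distance of any of sanding_block, finial, glue_bottle, spoon, spatula, oilstone, mallet, bowl from where it was at the start of the episode above 0.03 m).
It also fails if it takes over 54 s, if anything falls off the work surface, if the arm or the gripper's body presses on something with over 40 N, if the wrist force passes 120 N, or if a joint passes its speed limit or range.

## Working session

There is one attempt and no reset: what is moved stays moved. The work goes in short steps, Python scripts to look and compute and a tool call to move; the robot and the scene stay as the last step left them, time stands still between calls to the robot, and variables do not carry over. Pictures are saved under pics/ and viewed, about 8 in all and at most 12, crops included, and the job is handed in when it is done.

Besides the shell and the picture viewer there is one more tool, called after "Emit:" as name([rows], argument=value, ...), one row to a line, values as JSON. jog_arm: Moves the arm, as the interface text tells. Its arguments: {"type":"object","properties":{"moves":{"type":"array","items":{"type":"object","properties":{"twist":{"type":"array","items":{"type":"number"}},"xyz":{"type":"array","items":{"type":"number"}},"grip":{"type":"number"}}}},"force":{"type":"number"}},"required":["moves"]}

```bash
mkdir -p pics; ls
python3 - <<'E'
from cell import arm
import cv2,numpy as np
print(arm.observe(), arm.tips_ahead)
for n in("side","top"):
    p=arm.camera_params(n);print(n,p)
    cv2.imwrite(f"pics/{n}0.png",arm.get_image(n))
E
```

```text
pics
{'clock': 0.0, 'joints': array([ 1.14639311,  0.43522118,  0.02496453,  1.57408971, -0.01160764,
        1.13399756, -0.0750918 ]), 'dq': array([-1.02465709e-03, -5.66797657e-04, -8.67788715e-05,  1.03861739e-03,
        1.75080424e-04, -5.89155750e-05,  9.49433682e-04]), 'joint_efforts': array([ 5.39953035e-04, -6.67842722e+01,  9.84982364e-01, -3.14456785e+01,
       -6.06981455e-02,  4.29401826e-02,  9.22934169e-05]), 'position': array([ 0.19747229, -0.59246533,  0.23694883]), 'ee_rot': array([-3.09952363e+00, -5.02976385e-01,  5.98475614e-04]), 'force': array([-1.04737101, -0.12827596,  0.63858015]), 'ft_torque': array([-0.01372115,  0.03259869,  0.00187999]), 'width': 1.0035090608974118} 0.011
side {'mtx': array([[509.81468554,   0.        , 278.9806929 ],
       [  0.        , 509.81468554, 207.83224842],
       [  0.        ,   0.        ,   1.        ]]), 'k1': -0.13461009681007166, 'T': array([[-0.98545758, -0.08512079,  0.14706395,  0.28444329],
       [-0.16900829,  0.58061716, -0.79644203,  1.3607224 ],
       [-0.01759407, -0.80971487, -0.5865597 ,  1.0677797 ],
       [ 0.        ,  0.        ,  0.        ,  1.        ]])}
top {'mtx': array([[458.71792743,   0.        , 281.42942048],
       [  0.        , 458.71792743, 211.43848631],
       [  0.        ,   0.        ,   1.        ]]), 'k1': -0.05936443643012081, 'T': array([[-0.01333901, -0.99710584,  0.07484662,  0.44514615],
       [-0.99987977,  0.01270929, -0.00888356, -0.01468565],
       [ 0.0079066 , -0.07495612, -0.99715549,  1.23855119],
       [ 0.        ,  0.        ,  0.        ,  1.        ]])}
```

View pics/top0.png

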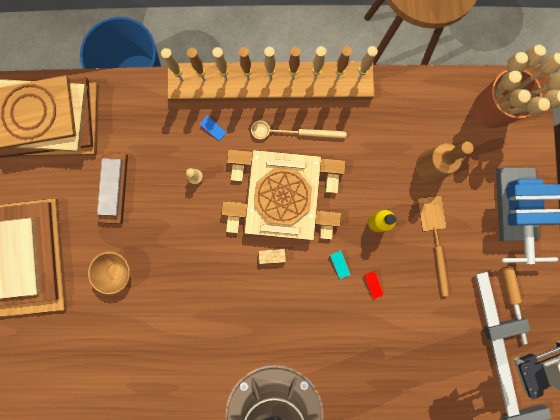

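View pics/side0.png

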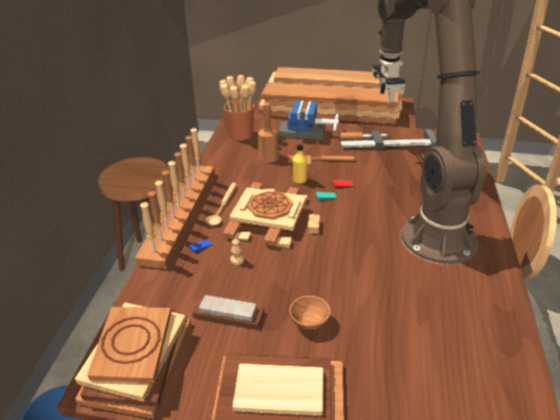

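The top view shows the board centred at about px (284,194). Its ears are near (240,157), (332,167), (234,210) and (328,217), with a pale wedge below each. The sanding block is at (271,257). Next I'll zoom in and measure.

```bash
cat > h.py <<'E'
from cell import arm
import cv2,numpy as np
from scipy.spatial.transform import Rotation as R
def cast(n,uv,z):
    p=arm.camera_params(n);K=p["mtx"];T=p["T"]
    uv=np.atleast_2d(np.array(uv,float))
    d=cv2.undistortPoints(uv[:,None],K,np.array([p["k1"],0,0,0.]))[:,0]
    r=np.c_[d,np.ones(len(d))]@T[:3,:3].T
    return T[:3,3]+r*((z-T[2,3])/r[:,2:])
def proj(n,P):
    p=arm.camera_params(n);T=np.linalg.inv(p["T"])
    return cv2.projectPoints(np.atleast_2d(np.array(P,float)),cv2.Rodrigues(T[:3,:3])[0],T[:3,3],p["mtx"],np.array([p["k1"],0,0,0.]))[0][:,0]
E
python3 - <<'E'
from h import *
im=cv2.imread("pics/top0.png")
c=im[140:270,195:365]
cv2.imwrite("pics/crop0.png",cv2.resize(c,None,fx=4.6,fy=4.6,interpolation=cv2.INTER_CUBIC))
hsv=cv2.cvtColor(im,cv2.COLOR_BGR2HSV)
m=cv2.inRange(hsv,(10,40,170),(35,165,255));m[:145]=0;m[270:]=0;m[:,:200]=0;m[:,365:]=0
n,l,s,ce=cv2.connectedComponentsWithStats(m)
for i in range(1,n):
    if s[i,4]>25:
        pts=np.argwhere(l==i)[:,::-1].astype(np.float32)
        print(s[i],ce[i].round(1),np.array(cv2.minAreaRect(pts),dtype=object), cast("top",ce[i],0.02)[0].round(4))
E
```

```text
[284 145  81   9 460] [327.3 148.2] [(324.0, 149.0) (8.0, 80.0) 90.0] [ 0.7063 -0.1517  0.02  ]
[267 146  16   3  35] [275.3 146.9] [(274.5, 147.0) (2.0, 15.0) 90.0] [ 0.7111 -0.0115  0.02  ]
[ 200  148  146   92 6778] [280.6 194.5] [(268.9641418457031, 193.24668884277344)
 (145.6466827392578, 84.14383697509766) 5.26239538192749] [ 0.582  -0.0238  0.02  ]
[353 162  12   4  28] [358.7 163.1] [(358.5, 163.5) (3.0, 11.0) 90.0] [ 0.6647 -0.2355  0.02  ]
[214 165  30  17 226] [234.  173.9] [(228.5, 173.0) (16.0, 29.0) 90.0] [0.6391 0.1002 0.02  ]
[326 174  13  19 212] [332.3 183.1] [(332.4604187011719, 182.8960418701172)
 (11.8409423828125, 18.20918083190918) 5.710593223571777] [ 0.611 -0.163  0.02 ]
[335 190  30   8 135] [351.2 194.4] [(349.5, 193.5) (7.0, 29.0) 90.0] [ 0.58  -0.213  0.02 ]
[223 193  24   4  53] [234.2 194.3] [(234.4822235107422, 194.2512664794922)
 (2.4223997592926025, 23.155288696289062) 85.91438293457031] [0.5841 0.1001 0.02  ]
[200 194  22   3  38] [211.3 195.3] [(210.5, 195.0) (2.0, 21.0) 90.0] [0.5823 0.1612 0.02  ]
[330 199  35   9 147] [346.3 202.3] [(346.9262084
[... 176 characters left out ...]
8310546875)
 (20.34614372253418, 7.308002948760986) 4.763641834259033] [0.5333 0.1624 0.02  ]
[348 210  17   7  59] [355.7 212.3] [(356.06756591796875, 212.40541076660156)
 (5.425166606903076, 16.439899444580078) 80.53767395019531] [ 0.5317 -0.2239  0.02  ]
[200 244  86  20 766] [250.8 252. ] [(242.60006713867188, 252.63954162597656)
 (86.16363525390625, 16.793825149536133) 6.632514476776123] [0.43  0.057 0.02 ]
[294 244  51  15 351] [316.1 251.8] [(319.0, 251.0) (50.0, 14.0) 0.0] [ 0.4283 -0.1161  0.02  ]
[346 247  13   3  29] [352.2 247.9] [(352.0, 248.0) (12.0, 2.0) -0.0] [ 0.4371 -0.2123  0.02  ]
[220 256  33   3  63] [236.1 256.9] [(236.0, 257.0) (2.0, 32.0) 90.0] [0.4175 0.0961 0.02  ]
```

View pics/crop0.png

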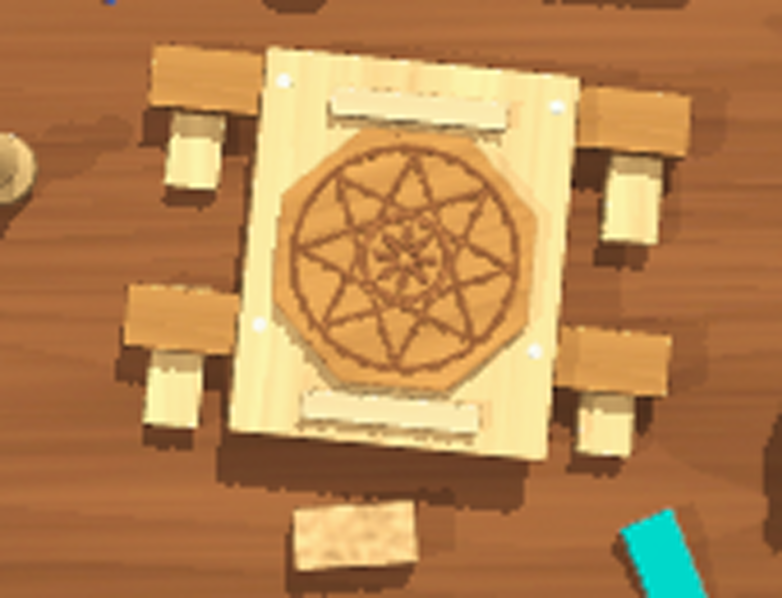

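Run:
```python
from h import *
f=lambda L:[(195+a/4.6,140+b/4.6) for a,b in L]
ears=cast("top",f([(207,80),(634,123),(182,319),(612,362)]),.033)
print("ears FL FR NL NR\n",ears.round(4)); c=ears.mean(0)
d=ears[[0,1]].mean(0)-ears[[2,3]].mean(0);e=ears[[0,2]].mean(0)-ears[[1,3]].mean(0)
print("ctr",c,"yaw",np.arctan2(d[1],d[0]),np.arctan2(-e[0],e[1]),np.linalg.norm(d),np.linalg.norm(e))
b=cast("top",f([(192.5,188),(630,241),(171.5,426),(604.5,457)]),.019)
print("butts\n",b.round(4))
y=np.arctan2(d[1],d[0]);X=np.array([np.cos(y),np.sin(y)])
print("butt rel ear along x, y",(b-ears)[:,:2]@X,(b-ears)[:,:2]@[-X[1],X[0]])
print("finial(z.09) bottle(.15) block",cast("top",[(194,176)],.08),cast("top",[(390,219)],.15),cast("top",[(271.5,256)],.028))
m=cv2.inRange(cv2.cvtColor(cv2.imread("pics/top0.png"),cv2.COLOR_BGR2HSV),(22,200,80),(32,255,255));print(cv2.boundingRect(m))
```

```text
ears FL FR NL NR
 [[ 0.6812  0.0829  0.033 ]
 [ 0.6532 -0.1638  0.033 ]
 [ 0.5427  0.098   0.033 ]
 [ 0.5149 -0.148   0.033 ]]
ctr [ 0.59800432 -0.03272914  0.033     ] yaw -0.11108981704061047 -0.11302692575104085 0.13924656601891794 0.24794610942967063
butts
 [[ 0.6203  0.0928  0.019 ]
 [ 0.5861 -0.1616  0.019 ]
 [ 0.4819  0.1058  0.019 ]
 [ 0.4608 -0.1441  0.019 ]]
butt rel ear along x, y [-0.06161473 -0.06685798 -0.06126935 -0.05421577] [ 0.00312667 -0.00526494  0.00095749 -0.0021021 ]
finial(z.09) bottle(.15) block [[0.62557199 0.19673755 0.08      ]] [[ 0.50543003 -0.28354312  0.15      ]] [[0.4188966  0.00219386 0.028     ]]
(368, 210, 28, 22)
```

```bash
cat > go.py <<'E'
import sys
from h import *
# target: TIP position x y z in world, tool y along board +x
t=np.array(list(map(float,sys.argv[1:4])));t[2]+=arm.tips_ahead
yaw=float(sys.argv[4]) if len(sys.argv)>4 else -0.112
s=arm.observe();Rc=R.from_rotvec(s["ee_rot"])
yv=np.array([np.cos(yaw),np.sin(yaw),0]);zv=np.array([0,0,-1.]);Rt=R.from_matrix(np.c_[np.cross(yv,zv),yv,zv])
print("xyz",(Rc.inv().apply(t-s["position"])/.06).round(3),"twist",(np.degrees((Rc.inv()*Rt).as_rotvec())/10).round(3))
print(s["clock"],s["position"],s["force"],s["width"],s["joints"].round(2))
E
python3 go.py .515 -.150 .19
```

```text
xyz [ 7.353 -5.323  0.607] twist [-8.000e-03 -4.000e-03 -6.515e+00]
0.1 [ 0.19747974 -0.59252517  0.23701973] [0.12894072 0.29380932 0.34208667] 0.9994367500892856 [ 1.15  0.44  0.02  1.57 -0.01  1.13 -0.08]
```

Emit:
jog_arm([
  {"xyz": [1.0,-0.7,0],"twist": [0,0,-1],"grip": 1},
  {"xyz": [2,-1.4,0],"twist": [0,0,-2],"grip": 1},
  {"xyz": [3,-2.1,0],"twist": [0,0,-3],"grip": 1},
  {"xyz": [3.6,-2.6,0],"twist": [0,0,-4],"grip": 1},
  {"xyz": [3.6,-2.6,0],"twist": [0,0,-4],"grip": 1},
], force=20)

```text
clock: 0.72
position: [0.3557, -0.3726, 0.2377]
ee_rot: [-2.735, -1.544, -0.002]
force: [-0.2, 0.6, -0.3]
width: 0.508
```

```bash
python3 go.py .515 -.150 .10
```

```text
xyz [4.546 0.357 2.119] twist [ 1.000e-03 -9.000e-03 -2.469e+00]
0.725 [ 0.35566125 -0.37262657  0.23773473] [-0.19731476  0.58035474 -0.34000941] 0.507734279178738 [ 0.89  0.27 -0.23  1.82  0.07  1.06  0.09]
```

Emit:
jog_arm([
  {"xyz": [1.0,0.1,0],"twist": [0,0,-0.8],"grip": 1},
  {"xyz": [2,0.2,0],"twist": [0,0,-1.6],"grip": 1},
  {"xyz": [3,0.25,0],"twist": [0,0,-2.47],"grip": 1},
  {"xyz": [4,0.33,0.0],"twist": [0,0,-2.47],"grip": 1},
  {"xyz": [4.55,0.36,0.5],"twist": [0,0,-2.47],"grip": 1},
])

```text
clock: 1.35
position: [0.5176, -0.1533, 0.209]
ee_rot: [2.347, 2.083, 0.005]
force: [0.4, -0.4, -0.0]
width: 0.011
```

```bash
python3 go.py .515 -.150 .045
```

```text
xyz [ 0.049 -0.061  2.55 ] twist [ 0.027 -0.001 -0.042]
1.35 [ 0.51758476 -0.15328321  0.20904278] [ 0.37122971 -0.38152372 -0.01348385] 0.01096881580485551 [ 0.51  0.36 -0.42  1.8   0.17  1.02 -0.09]
```

Emit:
jog_arm([
  {"xyz": [0.04,-0.04,0.7],"grip": 1},
  {"xyz": [0.04,-0.05,1.5],"grip": 1},
  {"xyz": [0.04,-0.05,2.2],"grip": 1},
  {"xyz": [0.04,-0.05,2.5],"grip": 1},
  {"xyz": [0.04,-0.05,2.5],"grip": 1},
])

```text
invalid input at $.moves[0]: expected keys twist, xyz, grip
```

Run:
```python
from h import *
s=arm.observe();print(s["position"],s["force"],s["ft_torque"],s["width"])
cv2.imwrite("pics/a.png",np.hstack([cv2.resize(arm.get_image("top")[130:280,190:390],None,fx=2,fy=2),cv2.resize(arm.get_image("side")[130:280,190:390],None,fx=2,fy=2)]))
```

```text
[ 0.51758476 -0.15328321  0.20904278] [ 0.37122971 -0.38152372 -0.01348385] [-0.13591994 -0.05622357 -0.0358326 ] 0.01096881580485551
```

View pics/a.png

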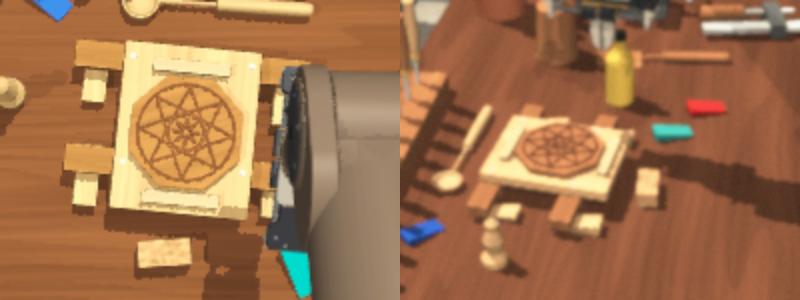

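The move was refused because its rows lacked a twist. In the picture (4 of 12), the hand hangs over the right-hand corners with the forearm to its right, and nothing has been disturbed.

Emit:
jog_arm([
  {"xyz": [0.04,-0.04,0.7],"twist": [0,0,0],"grip": 1},
  {"xyz": [0.04,-0.05,1.5],"twist": [0,0,0],"grip": 1},
  {"xyz": [0.04,-0.05,2.2],"twist": [0,0,0],"grip": 1},
  {"xyz": [0.04,-0.05,2.5],"twist": [0,0,0],"grip": 1},
  {"xyz": [0.04,-0.05,2.5],"twist": [0,0,0],"grip": 1},
])

```text
clock: 2.08
position: [0.5104, -0.154, 0.0565]
ee_rot: [-2.352, -2.08, 0.004]
force: [-0.9, 0.6, 0.0]
width: 0.001
```

```bash
python3 go.py .515 -.150 .033
```

```text
xyz [0.076 0.069 0.208] twist [-0.019  0.003 -0.059]
2.075 [ 0.51037154 -0.1540194   0.05648704] [-0.91694798  0.56807264  0.01949511] 0.0012881697999948308 [ 0.45  0.54 -0.35  1.96  0.29  0.69 -0.2 ]
```

Emit:
jog_arm([
  {"xyz": [0.05,0.05,0.1],"twist": [0,0,0],"grip": 1},
  {"xyz": [0.05,0.05,0.18],"twist": [0,0,0],"grip": 1},
  {"xyz": [0.05,0.05,0.22],"twist": [0,0,0],"grip": 1},
  {"xyz": [0.05,0.05,0.25],"twist": [0,0,0],"grip": 1},
  {"xyz": [0.05,0.05,0.25],"twist": [0,0,0],"grip": 1},
])

```text
clock: 2.7
position: [0.5154, -0.1501, 0.0438]
ee_rot: [2.35, 2.084, -0.0]
force: [-3.4, 0.7, 12.4]
width: 0.004
```

```bash
python3 go.py .515 -.150 .033
```

```text
xyz [ 0.002 -0.006 -0.003] twist [ 0.004  0.004 -0.046]
2.7 [ 0.51536162 -0.15014379  0.04383947] [-3.44387336  0.70087735 12.40829576] 0.004376707717534179 [ 0.44  0.56 -0.35  1.96  0.3   0.66 -0.22]
```

NR is firm (12 N with no give). NL is next, crossing high over the board.

Emit:
jog_arm([
  {"xyz": [0,0,-1.0],"twist": [0,0,0],"grip": 1},
  {"xyz": [0.9,0,-1.2],"twist": [0,0,0],"grip": 1},
  {"xyz": [1.9,0,-1.2],"twist": [0,0,0],"grip": 1},
  {"xyz": [2.9,0,-1.2],"twist": [0,0,0],"grip": 1},
  {"xyz": [3.9,0,-1.2],"twist": [0,0,0],"grip": 1},
])

```text
clock: 3.32
position: [0.5434, 0.084, 0.1151]
ee_rot: [2.351, 2.083, 0.001]
force: [0.9, -0.1, 1.0]
width: 0.007
```

```bash
python3 go.py .543 .098 .045
```

```text
xyz [ 0.231 -0.035  0.985] twist [ 0.005  0.001 -0.048]
3.325 [0.54337282 0.08397051 0.11512425] [ 0.92101481 -0.11090174  0.9797938 ] 0.007006706467622689 [ 0.05  0.49 -0.41  1.87  0.26  0.83 -0.61]
```

Emit:
jog_arm([
  {"xyz": [0.23,-0.02,0.5],"twist": [0,0,0],"grip": 1},
  {"xyz": [0.23,-0.02,1.0],"twist": [0,0,0],"grip": 1},
  {"xyz": [0.23,-0.02,1.12],"twist": [0,0,0],"grip": 1},
  {"xyz": [0.23,-0.02,1.22],"twist": [0,0,0],"grip": 1},
  {"xyz": [0.23,-0.02,1.22],"twist": [0,0,0],"grip": 1},
])

```text
clock: 3.95
position: [0.5437, 0.096, 0.0436]
ee_rot: [2.35, 2.083, 0.0]
force: [-6.4, -0.8, 15.2]
width: 0.003
```

```bash
python3 go.py .543 .098 .033
```

```text
xyz [ 0.031 -0.016 -0.007] twist [ 0.005  0.002 -0.048]
3.95 [0.54372058 0.09603676 0.04355476] [-6.35539481 -0.8334629  15.23105817] 0.0030728324059517303 [-0.    0.59 -0.37  1.92  0.32  0.69 -0.69]
```

NL is firm too. Next is FL.

Emit:
jog_arm([
  {"xyz": [0,0,-0.8],"twist": [0,0,0],"grip": 1},
  {"xyz": [0,0.9,-0.9],"twist": [0,0,0],"grip": 1},
  {"xyz": [0,1.8,-0.9],"twist": [0,0,0],"grip": 1},
  {"xyz": [0,2.3,-0.7],"twist": [0,0,0],"grip": 1},
  {"xyz": [0,2.3,-0.4],"twist": [0,0,0],"grip": 1},
])

```text
clock: 4.58
position: [0.6836, 0.0784, 0.0665]
ee_rot: [2.352, 2.079, 0.005]
force: [-0.2, -0.1, -0.9]
width: 0.006
```

```bash
python3 go.py .681 .083 .033
```

```text
xyz [ 0.071 -0.053  0.374] twist [ 0.022 -0.005 -0.062]
4.575 [0.68357342 0.07838762 0.06646223] [-0.23985079 -0.07637872 -0.85292348] 0.006226569246176783 [ 0.03  0.73 -0.36  1.55  0.3   0.92 -0.56]
```

Emit:
jog_arm([
  {"xyz": [0.05,-0.03,0.2],"twist": [0,0,0],"grip": 1},
  {"xyz": [0.05,-0.03,0.32],"twist": [0,0,0],"grip": 1},
  {"xyz": [0.05,-0.03,0.38],"twist": [0,0,0],"grip": 1},
  {"xyz": [0.05,-0.03,0.42],"twist": [0,0,0],"grip": 1},
  {"xyz": [0.05,-0.03,0.42],"twist": [0,0,0],"grip": 1},
])

```text
clock: 5.2
position: [0.6792, 0.083, 0.0407]
ee_rot: [2.35, 2.084, 0.0]
force: [-2.1, -0.1, 2.9]
width: 0.004
```

```bash
python3 go.py .681 .083 .033
```

```text
xyz [ 0.003  0.03  -0.054] twist [ 0.001 -0.    -0.045]
5.2 [0.67920902 0.08300476 0.0407459 ] [-2.10150466 -0.09740935  2.87550396] 0.003998677874412576 [ 0.02  0.75 -0.36  1.57  0.32  0.87 -0.57]
```

FL gives: it is already 3 mm down at 2.9 N. I'll press a little further so the tip clearly counts, then release.

Emit:
jog_arm([
  {"xyz": [0,0.02,0.03],"twist": [0,0,0],"grip": 1},
  {"xyz": [0,0.02,0.05],"twist": [0,0,0],"grip": 1},
  {"xyz": [0,0.02,0.05],"twist": [0,0,0],"grip": 1},
])

```text
clock: 5.58
position: [0.6805, 0.083, 0.0389]
ee_rot: [2.35, 2.084, 0.001]
force: [-6.9, -0.8, 15.7]
width: 0.005
```

```bash
python3 go.py .681 .083 .033
```

```text
xyz [ 0.002  0.008 -0.086] twist [ 0.003 -0.    -0.045]
5.575 [0.68052172 0.08295017 0.03886275] [-6.85543474 -0.78700044 15.74765929] 0.005253529759240133 [ 0.02  0.76 -0.35  1.57  0.32  0.87 -0.57]
```

FL bottomed out at 5 mm, so it's the rocking corner. I'll lift, go behind its wedge, and look from close by.

Emit:
jog_arm([
  {"xyz": [0,0,-0.4],"twist": [0,0,0],"grip": 1},
  {"xyz": [0.02,-0.5,-0.8],"twist": [0,0,0],"grip": 1},
  {"xyz": [0.04,-1.1,-0.8],"twist": [0,0,0],"grip": 1},
  {"xyz": [0.04,-1.5,-0.8],"twist": [0,0,0],"grip": 1},
  {"xyz": [0.04,-1.5,-0.4],"twist": [0,0,0],"grip": 1},
])

```text
clock: 6.2
position: [0.5914, 0.0967, 0.063]
ee_rot: [2.348, 2.085, 0.005]
force: [0.9, -0.3, -0.8]
width: 0.005
```

```bash
python3 go.py .591 .096 .045
python3 - <<'E'
from h import *
cv2.imwrite("pics/b.png",np.hstack([cv2.resize(arm.get_image("top")[140:240,190:290],None,fx=4,fy=4,interpolation=2),cv2.resize(arm.get_image("side")[180:280,205:305],None,fx=4,fy=4,interpolation=2)]))
E
```

```text
xyz [-0.012 -0.005  0.116] twist [ 0.019 -0.006 -0.038]
6.2 [0.59138548 0.09665134 0.06298229] [ 0.88387119 -0.27099551 -0.77799128] 0.004752592944563304 [ 0.01  0.62 -0.38  1.79  0.31  0.79 -0.64]
```

View pics/b.png

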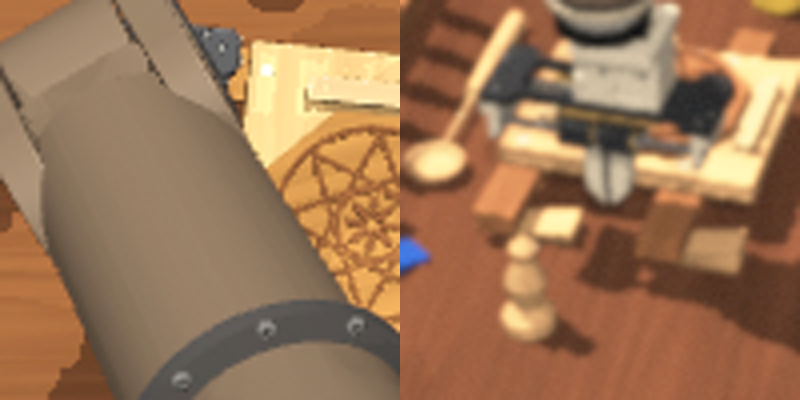

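The side view (picture 5 of 12) shows the closed fingers hanging at crop (608,205), in the gap between the FL wedge butt (about 580,225) and the NL ear (about 650,220). I'll lower them.

Emit:
jog_arm([
  {"xyz": [-0.01,0.0,0.2],"twist": [0,0,0],"grip": 1},
  {"xyz": [-0.01,0.0,0.4],"twist": [0,0,0],"grip": 1},
  {"xyz": [-0.01,0,0.55],"twist": [0,0,0],"grip": 1},
  {"xyz": [-0.01,0,0.7],"twist": [0,0,0],"grip": 1},
  {"xyz": [-0.01,0,0.7],"twist": [0,0,0],"grip": 1},
])

```text
clock: 6.92
position: [0.5908, 0.0952, 0.0185]
ee_rot: [-2.35, -2.084, 0.002]
force: [0.7, -0.7, 0.1]
width: 0.008
```

```bash
python3 go.py .621 .093 .009
python3 - <<'E'
from h import *
cv2.imwrite("pics/c.png",cv2.resize(arm.get_image("side")[180:280,205:305],None,fx=5,fy=5,interpolation=2))
E
```

```text
xyz [ 0.024  0.504 -0.026] twist [-0.007  0.003 -0.044]
6.925 [0.5907983  0.09518888 0.01849512] [ 0.70177213 -0.65216542  0.14448119] 0.00793828630836447 [-0.01  0.68 -0.35  1.82  0.34  0.71 -0.67]
```

View pics/c.png

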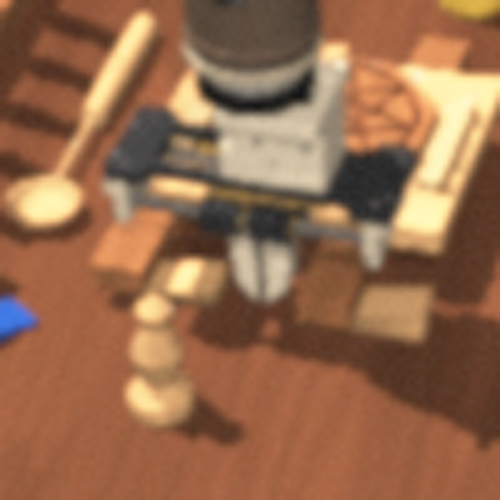

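Picture 6 of 12: the fingertip is low at (263,295), the wedge butt is at about (222,290), and nothing is touching. I'll push along +tool y, watching the force.

Emit:
jog_arm([
  {"xyz": [0,0.1,0],"twist": [0,0,0],"grip": 1},
  {"xyz": [0,0.2,0],"twist": [0,0,0],"grip": 1},
  {"xyz": [0,0.28,0],"twist": [0,0,0],"grip": 1},
  {"xyz": [0,0.35,0],"twist": [0,0,0],"grip": 1},
  {"xyz": [0,0.4,0],"twist": [0,0,0],"grip": 1},
])

```text
clock: 7.6
position: [0.6152, 0.0924, 0.0193]
ee_rot: [-2.35, -2.084, 0.0]
force: [-1.0, -0.5, 1.3]
width: 0.01
```

Emit:
jog_arm([
  {"xyz": [0,0.04,0],"twist": [0,0,0],"grip": 1},
  {"xyz": [0,0.08,0],"twist": [0,0,0],"grip": 1},
  {"xyz": [0,0.08,0],"twist": [0,0,0],"grip": 1},
])

```text
clock: 7.98
position: [0.6201, 0.0918, 0.0193]
ee_rot: [2.35, 2.084, 0.0]
force: [-0.2, -0.5, 0.3]
width: 0.004
```

Emit:
jog_arm([
  {"xyz": [0,0.03,0],"twist": [0,0,0],"grip": 1},
  {"xyz": [0,0.06,0],"twist": [0,0,0],"grip": 1},
  {"xyz": [0,0.08,0],"twist": [0,0,0],"grip": 1},
  {"xyz": [0,0.08,0],"twist": [0,0,0],"grip": 1},
])

```text
clock: 8.48
position: [0.6248, 0.0912, 0.0193]
ee_rot: [2.35, 2.084, 0.0]
force: [-0.1, -0.6, 0.5]
width: 0.003
```

Run:
```python
from h import *
cv2.imwrite("pics/d.png",cv2.resize(arm.get_image("side")[180:280,205:305],None,fx=5,fy=5,interpolation=2))
```

```text
(no output)
```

View pics/d.png

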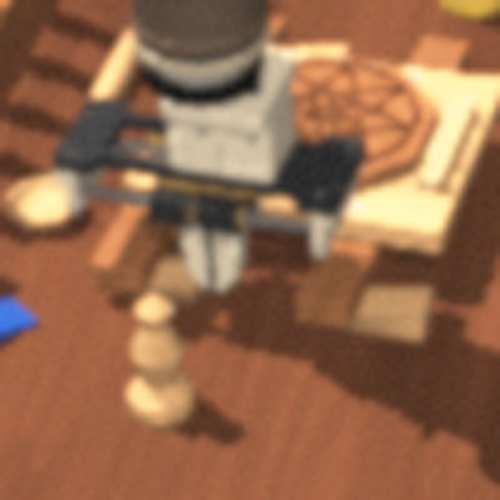

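The fingertip is now at (215,290) and the visible part of the wedge has shrunk to x 150–197, so it is sliding in (picture 7). I'll keep pushing until it jams.

Emit:
jog_arm([
  {"xyz": [0,0.03,0],"twist": [0,0,0],"grip": 1},
  {"xyz": [0,0.06,0],"twist": [0,0,0],"grip": 1},
  {"xyz": [0,0.08,0],"twist": [0,0,0],"grip": 1},
  {"xyz": [0,0.08,0],"twist": [0,0,0],"grip": 1},
])

```text
clock: 9.02
position: [0.6296, 0.0906, 0.0193]
ee_rot: [2.351, 2.084, 0.0]
force: [-0.2, -0.9, 1.0]
width: 0.007
```

Emit:
jog_arm([
  {"xyz": [0,0.03,0],"twist": [0,0,0],"grip": 1},
  {"xyz": [0,0.05,0],"twist": [0,0,0],"grip": 1},
  {"xyz": [0,0.05,0],"twist": [0,0,0],"grip": 1},
])

```text
clock: 9.4
position: [0.6325, 0.0903, 0.0193]
ee_rot: [2.351, 2.084, 0.0]
force: [-0.1, -0.1, 0.7]
width: 0.001
```

Emit:
jog_arm([
  {"xyz": [0,0.03,0],"twist": [0,0,0],"grip": 1},
  {"xyz": [0,0.05,0],"twist": [0,0,0],"grip": 1},
  {"xyz": [0,0.05,0],"twist": [0,0,0],"grip": 1},
])

```text
clock: 9.78
position: [0.6355, 0.0899, 0.0193]
ee_rot: [2.35, 2.084, 0.0]
force: [0.3, 0.3, 0.8]
width: 0.004
```

Run:
```python
from h import *
print(arm.observe()["force"])
cv2.imwrite("pics/e.png",cv2.resize(arm.get_image("side")[190:260,205:275],None,fx=8,fy=8,interpolation=2))
```

```text
[0.3306198  0.28946857 0.79209068]
```

View pics/e.png

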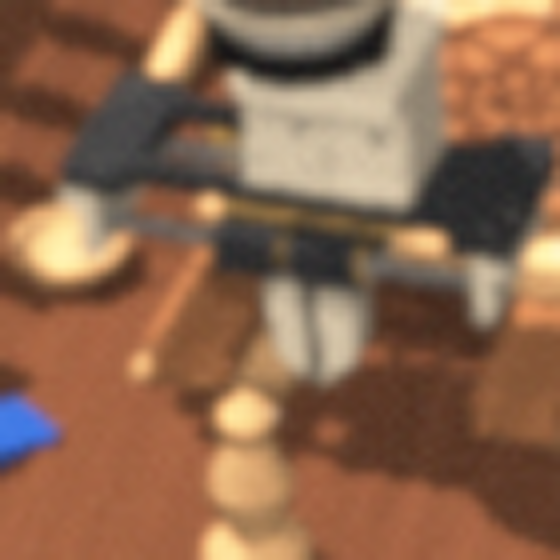

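Picture 8: the wedge still sticks out about 20 mm (x 240–285), with the fingers right behind it. I'll continue in small steps.

Emit:
jog_arm([
  {"xyz": [0,0.03,0],"twist": [0,0,0],"grip": 1},
  {"xyz": [0,0.05,0],"twist": [0,0,0],"grip": 1},
  {"xyz": [0,0.05,0],"twist": [0,0,0],"grip": 1},
])

```text
clock: 10.2
position: [0.6376, 0.0897, 0.0191]
ee_rot: [-2.35, -2.084, 0.002]
force: [-4.2, 0.3, 1.4]
width: 0.007
```

Emit:
jog_arm([
  {"xyz": [0,0.02,0],"twist": [0,0,0],"grip": 1},
  {"xyz": [0,0.03,0],"twist": [0,0,0],"grip": 1},
  {"xyz": [0,0.03,0],"twist": [0,0,0],"grip": 1},
])

```text
clock: 10.58
position: [0.6387, 0.0895, 0.0191]
ee_rot: [-2.349, -2.084, 0.003]
force: [-7.3, -0.4, 2.8]
width: 0.004
```

Emit:
jog_arm([
  {"xyz": [0,0.02,0],"twist": [0,0,0],"grip": 1},
  {"xyz": [0,0.05,0],"twist": [0,0,0],"grip": 1},
  {"xyz": [0,0.05,0],"twist": [0,0,0],"grip": 1},
])

```text
clock: 10.95
position: [0.6402, 0.0894, 0.0189]
ee_rot: [-2.347, -2.083, 0.007]
force: [-13.0, 0.1, 7.6]
width: 0.006
```

Emit:
jog_arm([
  {"xyz": [0,0.02,0],"twist": [0,0,0],"grip": 1},
  {"xyz": [0,0.05,0],"twist": [0,0,0],"grip": 1},
  {"xyz": [0,0.05,0],"twist": [0,0,0],"grip": 1},
])

```text
clock: 11.32
position: [0.6414, 0.0892, 0.0188]
ee_rot: [-2.345, -2.083, 0.011]
force: [-19.6, 1.0, 12.2]
width: 0.005
```

It's jammed at about 20 N. I'll back off, lift, and go over the ear.

Emit:
jog_arm([
  {"xyz": [0,-0.1,0],"twist": [0,0,0],"grip": 1},
  {"xyz": [0,-0.25,0],"twist": [0,0,0],"grip": 1},
  {"xyz": [0,-0.3,-0.5],"twist": [0,0,0],"grip": 1},
  {"xyz": [0,-0.2,-1.1],"twist": [0,0,0],"grip": 1},
  {"xyz": [0,0.3,-1.1],"twist": [0,0,0],"grip": 1},
])

```text
clock: 11.95
position: [0.6655, 0.0876, 0.089]
ee_rot: [2.347, 2.084, 0.008]
force: [1.6, 0.8, -0.5]
width: 0.005
```

```bash
python3 go.py .681 .083 .045
```

```text
xyz [-0.047  0.262  0.552] twist [ 0.03  -0.011 -0.039]
11.95 [0.66554858 0.08764944 0.08904403] [ 1.56205358  0.76658051 -0.48187078] 0.00501114130365624 [ 0.03  0.68 -0.38  1.58  0.29  0.93 -0.57]
```

Emit:
jog_arm([
  {"xyz": [-0.02,0.22,0.2],"twist": [0,0,0],"grip": 1},
  {"xyz": [-0.02,0.22,0.55],"twist": [0,0,0],"grip": 1},
  {"xyz": [-0.02,0.22,0.7],"twist": [0,0,0],"grip": 1},
  {"xyz": [-0.02,0.22,0.78],"twist": [0,0,0],"grip": 1},
  {"xyz": [-0.02,0.22,0.78],"twist": [0,0,0],"grip": 1},
])

```text
clock: 12.58
position: [0.6756, 0.0833, 0.0439]
ee_rot: [2.349, 2.083, -0.003]
force: [-22.5, -7.8, 63.8]
width: 0.008
```

```bash
python3 go.py .681 .083 .033
```

```text
xyz [ 0.007  0.09  -0.002] twist [ 0.002  0.014 -0.046]
12.575 [0.67557983 0.08326024 0.04385642] [-22.46190478  -7.81165779  63.78095223] 0.008105606938194235 [ 0.02  0.74 -0.36  1.58  0.32  0.87 -0.58]
```

It's firm at z = 0.033, but I pressed harder than intended (64 N). I'll ease to a light press, check, then lift clear.

Emit:
jog_arm([
  {"xyz": [0,0,-0.03],"twist": [0,0,0],"grip": 1},
  {"xyz": [0,0,-0.05],"twist": [0,0,0],"grip": 1},
  {"xyz": [0,0,-0.05],"twist": [0,0,0],"grip": 1},
])

```text
clock: 12.95
position: [0.6755, 0.0832, 0.0442]
ee_rot: [2.35, 2.084, -0.003]
force: [-13.6, -6.6, 40.4]
width: 0.007
```

Emit:
jog_arm([
  {"xyz": [0,0,-0.04],"twist": [0,0,0],"grip": 1},
  {"xyz": [0,0,-0.05],"twist": [0,0,0],"grip": 1},
  {"xyz": [0,0,-0.05],"twist": [0,0,0],"grip": 1},
])

```text
clock: 13.32
position: [0.6754, 0.0832, 0.0446]
ee_rot: [-2.35, -2.085, 0.004]
force: [-6.9, -3.0, 18.8]
width: 0.007
```

Firm at 19 N. Now I'll lift and clear the view.

Emit:
jog_arm([
  {"xyz": [0,0,-0.8],"twist": [0,0,0],"grip": 1},
  {"xyz": [0,0,-1.7],"twist": [0,0,0],"grip": 1},
  {"xyz": [-0.3,-0.7,-2.5],"twist": [0,0,0],"grip": 1},
  {"xyz": [-1.0,-1.4,-2.8],"twist": [0,0,0],"grip": 1},
  {"xyz": [-1.6,-2.2,-2.8],"twist": [0,0,0],"grip": 1},
])

```text
clock: 13.95
position: [0.5327, 0.0036, 0.2122]
ee_rot: [2.35, 2.084, 0.0]
force: [0.1, -0.6, 0.3]
width: 0.005
```

Emit:
jog_arm([
  {"xyz": [-0.8,-0.5,0],"twist": [0,0,0],"grip": 1},
  {"xyz": [-1.6,-1,0],"twist": [0,0,0],"grip": 1},
  {"xyz": [-2.5,-1.3,0],"twist": [0,0,0],"grip": 1},
  {"xyz": [-3.4,-1.5,0],"twist": [0,0,0],"grip": 1},
  {"xyz": [-4.3,-1.7,0],"twist": [0,0,0],"grip": 1},
])

```text
clock: 14.58
position: [0.4, -0.2403, 0.2109]
ee_rot: [-2.348, -2.083, 0.002]
force: [0.8, -0.1, -0.0]
width: 0.004
```

Run:
```python
from h import *
print(arm.observe()["position"])
im=arm.get_image("top");cv2.imwrite("pics/top1.png",im)
cv2.imwrite("pics/crop1.png",cv2.resize(im[140:270,195:365],None,fx=4.6,fy=4.6,interpolation=cv2.INTER_CUBIC))
```

```text
[ 0.40002379 -0.24034906  0.21094269]
```

View pics/crop1.png

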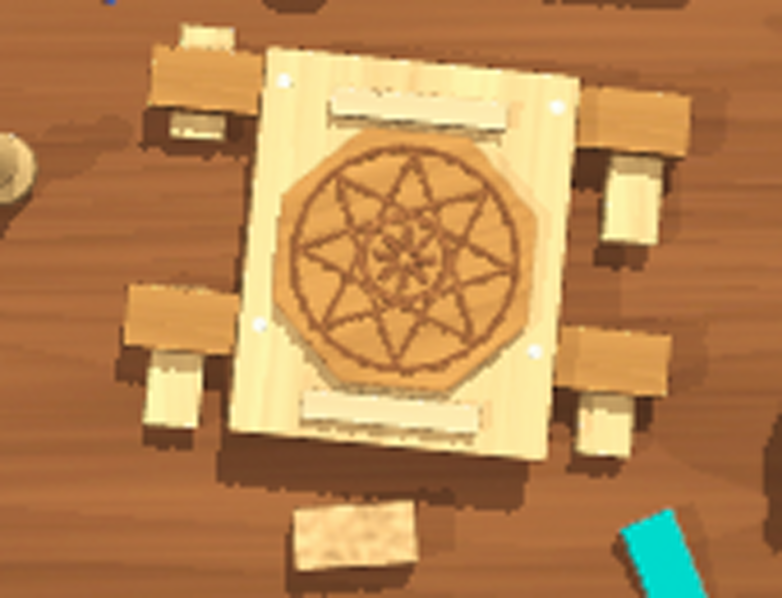

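Picture 9: the FL wedge butt moved from crop row 188 to 137 (about 29 mm) and its thin end now pokes out behind. The other three wedges and the bystanders look unchanged. I'll check the butt distance and whether the board is level.

Run:
```python
from h import *
f=lambda L:[(195+a/4.6,140+b/4.6) for a,b in L]
e=cast("top",f([(207,80)]),.033)[0];b=cast("top",f([(197.5,137)]),.019)[0]
print("butt-ear dist",np.linalg.norm((b-e)[:2]),b)
a=cv2.imread("pics/side0.png");c=arm.get_image("side");cv2.imwrite("pics/side1.png",c)
g=lambda i:np.float32(cv2.cvtColor(i,cv2.COLOR_BGR2GRAY))
yaw=-.111;Rz=np.array([[np.cos(yaw),-np.sin(yaw)],[np.sin(yaw),np.cos(yaw)]])
for n,p in dict(FLcorner=(.09,.07,.018),FRc=(.09,-.07,.018),NLc=(-.09,.07,.018),NRc=(-.09,-.07,.018),panel=(0,0,.03)).items():
    w=np.r_[np.array([.598,-.033])+Rz@p[:2],.033+p[2]];q=proj("side",w)[0]
    up=proj("side",w+[0,0,.01])[0]-q
    x,y=q.round().astype(int);k=9
    A,B=[g(i)[y-k:y+k,x-k:x+k] for i in(a,c)]
    print(n,(x,y),"shift",np.round(cv2.phaseCorrelate(A,B,cv2.createHanningWindow((2*k,2*k),cv2.CV_32F)),2),"px per 10mm up",up.round(1))
t0,t1=[g(cv2.imread(f"pics/top{i}.png")) for i in(0,1)]
for n,(x,y) in dict(FL=(240,158),FR=(333,167),NL=(234,211),NR=(327,224),wFR=(332,186),wNL=(233,225),wNR=(326,234)).items():
    k=10;print(n,np.round(cv2.phaseCorrelate(t0[y-k:y+k,x-k:x+k],t1[y-k:y+k,x-k:x+k],cv2.createHanningWindow((20,20),cv2.CV_32F)),2))
```

```text
butt-ear dist 0.03165447360361256 [0.65033675 0.08974162 0.019     ]Traceback (most recent call last):
  File "<stdin>", line 13, in <module>
    return _wrapfunc(a, 'round', decimals=decimals, out=out)
    return _wrapit(obj, method, *args, **kwds)
    conv = _array_converter(obj)
ValueError: setting an array element with a sequence. The requested array has an inhomogeneous shape after 1 dimensions. The detected shape was (2,) + inhomogeneous part.
```

Run:
```python
from h import *
g=lambda f:np.float32(cv2.imread(f"pics/{f}.png",0))
H=cv2.createHanningWindow((20,20),cv2.CV_32F);k=10
def sh(n,x,y):return np.round(cv2.phaseCorrelate(g(n+"0")[y-k:y+k,x-k:x+k],g(n+"1")[y-k:y+k,x-k:x+k],H)[0],2)
yaw=-.111;Rz=np.array([[np.cos(yaw),-np.sin(yaw)],[np.sin(yaw),np.cos(yaw)]])
for n,p in dict(FL=(.1,.08,.018),FR=(.1,-.08,.018),NL=(-.1,.08,.018),NR=(-.1,-.08,.018)).items():
    w=np.r_[np.array([.598,-.033])+Rz@p[:2],.033+p[2]];q=proj("side",w)[0]
    up=proj("side",w+[0,0,.01])[0]-q;x,y=q.round().astype(int)
    print(n,(x,y),sh("side",x,y),"px per 10mm up",up.round(1))
for n,(x,y) in dict(FR=(333,167),NL=(234,211),NR=(327,224),wFR=(332,186),wNL=(233,225),wNR=(326,234),fin=(194,176),block=(271,257)).items():print(n,sh("top",x,y))
```

```text
FL (np.int64(227), np.int64(213)) [ 0.09 -0.06] px per 10mm up [-0.2 -2.4]
FR (np.int64(243), np.int64(188)) [0.12 0.07] px per 10mm up [-0.2 -2.3]
NL (np.int64(285), np.int64(222)) [0.07 0.17] px per 10mm up [-0.  -2.4]
NR (np.int64(297), np.int64(196)) [-0.09 -0.03] px per 10mm up [ 0.  -2.4]
FR [-0.02  0.15]
NL [ 0.04 -0.01]
NR [0.34 0.3 ]
wFR [0.04 0.08]
wNL [-0.02 -0.01]
wNR [-0.03  0.31]
fin [0.01 0.04]
block [ 0.06 -0.01]
```

```bash
python3 -c "
from cell import arm
print(arm.observe()['force'],arm.sign_off())"
```

```text
the job is handed in; nothing more can be done
[ 0.36641135 -0.32399502 -0.68665594] None
```

The rocking corner was the far left one. Its wedge is now in tight and the corner stands firm. I handed the job in at about 15 s on the robot's clock; no verdict was reported.

- **Finding it:** The near right and near left corners stood firm under 12 to 15 N. The far left corner went down about 5 mm, so I did not press the far right one. I lifted off before pushing the wedge.
- **Pushing the wedge:** It slid easily and then jammed; I stopped at about 20 N. From the top view it moved about 29 mm, a little more than the 25 mm expected. Its thick end is about 32 mm from the corner's middle, accurate to about 3 mm, against the 40 mm limit.
- **Pressing again:** The corner held with no give at about 64, 40 and 19 N. The 64 N was more than I meant to use, but well below the 120 N wrist limit.
- **Last pictures:** The board edges shifted 0.2 px or less in the side view, where 10 mm of height is about 2.4 px. That shows no clear tilt, but it is too coarse to prove the 0.01 rad limit. The firm presses agree with a level board.
- **Other things:** The other three wedges, the finial and the sanding block moved less than 1 mm. The other bystanders I did not measure. The hand ended clear, with no contact force.

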